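# Seat a chuck bat in the trimming jig

## Task

Take the pale wooden bat with the terracotta chuck, set it down flat on the blue board of the trimming jig beside the round pocket (at the end away from the red keeper), and slide it, pressing only lightly, until it drops fully into the pocket (the wooden fence will guide it); do not lower it into the pocket from above. Then swing the red keeper all the way over the bat's edge and let go, leaving the spare bat and everything else on the bench where it is.

Things in the scene. Friction and masses are not known exactly. Their poses are not given: they have to be found in the camera images.
- jig: Trimming jig fixed to the bench, pose varies: plywood base 200 (x) x 320 (y) x 16 mm, y from -175 to +145 mm, origin on its underside, z up. On it a rigid blue pocket board with a fence along its +x edge and a red keeper at the +y end. The bat is slid along jig +y. The board stands on rubber pads: it sinks 1 mm per 10 N. Its true place is shimmed off by up to 8 mm in x and in y.
- pocket_nominal (a point): Nominal centre of the round pocket at face level, above the jig origin, axes as the jig. Board 150 x 230 mm, nominally x -75 to +75, y -155 to +75 mm, face 30 mm above the bench. Pocket 113.5 mm across, 6 mm deep. The board was shimmed by hand: true pocket and fence are shifted together by up to 8 mm in x and 8 mm in y, different each time, not measured.
- fence_nominal (a point): Nominal point on the top inner edge of the fence, beside the pocket. Fence: 20 mm wide, along jig y over the whole board, 8 mm above the face (top 38 mm above the bench). Its inner side faces -x and lies exactly 55 mm from the true pocket centre, so the bat (radius 55 mm) kept touching the fence is in line with the pocket.
- landing (a point): A good spot on the face for the bat's centre to set it down, 98 mm before the pocket along -y and 12 mm away from where it would touch the fence (nominal: 4 to 20 mm in truth). 30 mm above the bench.
- keeper_pivot (a point): Axis of the keeper's hinge, at jig x = 0, y = +100 mm (on the base, so exact, not shifted with the board), at the arm's top, 43 mm above the bench.
- bat: The bat to seat: pale plywood disc 110 mm across, 8 mm thick, with a solid terracotta chuck (50 mm across, 50 mm tall) on its middle, dark circle on top; 0.2 kg. Origin: centre of the disc's underside, z up. Seated it stands 2 mm above the face and 3 mm below the keeper; unseated it blocks it. Keep its force on the jig under 25 N; 3 to 8 N is plenty for sliding.
- keeper (a joint): Red keeper arm turning about the upright pivot: 0 = open, pointing to jig -x; 1.571 = closed at its stop, pointing to jig -y over the bat's edge; counter-clockwise from above. Starts 0 to 0.25. Arm 24 mm wide, 8 mm thick, underside 35 mm, top 43 mm above the bench, tip 60 mm from the pivot. Stays where left; 1 to 2 N at the peg moves it.
- keeper_peg (a point): Centre of the top of the round wooden peg on the keeper (14 mm across, 28 mm tall, 42 mm from the pivot, its top 71 mm above the bench). Push or pinch it to swing the keeper.
- spare: Spare bat, not wanted: dark wooden disc 130 mm across and 8 mm thick with a white chuck 64 mm across and 36 mm tall; too large for the pocket. Origin: centre of its underside. It may lie on either side of the jig.
- tube0: Grey-brown fired clay tube, 40 mm across, 55 mm tall, standing; origin at the centre of its underside.
- tube1: Clay tube like tube0.
- tube2: Clay tube like tube0.
- bowl: Empty blue bowl, 130 mm across, 60 mm tall; origin at the centre of its underside.
- wax: Yellow wax block 70 x 100 x 35 mm; origin at the centre of its underside.
- rib: Wooden-handled modelling tool lying flat, 200 mm long along its x.

How it is judged:
On the way, in this order (a step that is already met when the one before it is completed fails the run):
1. the bat lies flat on the blue board beside the pocket, at the end away from the keeper (z of bat in the frame of jig between 0.0285 and 0.0325 m and angle between bat's own z axis and vertical below 0.06 rad and y of bat in the frame of jig between -0.14 and -0.04 m and x of bat in the frame of jig between -0.04 and 0.02 m), for 0.2 s.
2. the bat has dropped fully into the pocket, keeper not yet over it (horizontal distance between bat and jig below 0.016 m and z of bat in the frame of jig between 0.02 and 0.0262 m and angle between bat's own z axis and vertical below 0.035 rad and value of joint keeper below 1 rad), for 0.2 s.
3. the keeper is swung over the bat's edge (value of joint keeper above 1.4 rad and horizontal distance between bat and jig below 0.016 m and z of bat in the frame of jig between 0.02 and 0.0262 m and angle between bat's own z axis and vertical below 0.035 rad), for 0.2 s.
At the end, for the whole second after the job is handed in: The bat lies flat in the pocket (its underside less than 26.2 mm above the bench, within 16 mm of the jig's origin seen from above, tilted less than 2 degrees), at rest and released, and the keeper is turned to more than 1.4 rad over it (all of step 3 and linear speed of bat below 0.02 m/s and contact force between each of the arm, the fingers and bat below 0.1 N); the robot touches nothing.
It fails at once if the bat is lowered into the pocket from above (held low over the pocket instead of slid on the face) (horizontal distance between bat and jig below 0.022 m and z of bat in the frame of jig between 0.037 and 0.055 m).
It fails at once if the bat is pressed on or knocked against the jig with more than 25 N (contact force between bat and jig above 25 N).
It fails at once if the spare bat or another bystander is shifted by more than 30 mm (distance of any of spare, tube0, tube1, tube2, bowl, wax, rib from where it was at the start of the episode above 0.03 m).
It also fails if it takes over 72 s, if anything falls off the work surface, if the arm or the gripper's body presses on something with over 40 N, if the wrist force passes 120 N, or if a joint passes its speed limit or range.

## Robot

A 6-joint arm with a two-finger parallel gripper is mounted at the origin on the work surface. World frame = base frame: x ahead of the robot, y to its left, z up, the work surface at z = 0. Lengths are in m, angles in rad, forces in N, time in s.
With the tool pointing down it reaches from about 0.35 to 0.8 m from the base axis. Payload 7.3 kg.
Tool frame: the origin (TCP) lies between the finger pads; the fingertips stand 25 mm ahead of it and the grasp point (between the pads) lies 6 mm ahead of it (r.tip_extent is the distance from the TCP to the fingertips, in m); z points along the fingers, y is the line along which they close (so a half turn about z gives the same grasp; the last joint's range is limited). The gripper opens to 85 mm and grips with 20 to 120 N. Pads are 22 mm wide; open, the fingers measure 114 mm over their backs; the gripper's body (76 mm by 85 mm) begins 54 mm behind the grasp point. The pads swing forward as they close: fully open they stand 13 mm farther back than shut.
Start: joints at [-1.418, 0.342, 1.524, -0, 1.275, -0.146], TCP at [0.155, -0.502, 0.256] pointing down, gripper open.
Joint ranges: [-2.53, 2.53], [-0.77, 2.02], [0.04, 2.7], [-1, 4.14], [0.28, 2.66], [-3.11, 3.11]. Speed limits (rad/s): [2.57, 2.57, 3.14, 3.14, 3.14, 3.14].

## Interface

Orientations are given as a unit quaternion [x, y, z, w].
In Python, from workcell import r, command_gripper, optics gives the robot as it stands. The module is installed in compiled form; this text tells all that it offers. Calls block until the motion is done:
- r.reach(position, orientation): joint-space move of the TCP to a pose.
- r.move_straight(position, orientation=None, speed=0.15, max_force=None): straight line of the TCP; orientation=None keeps the orientation; speed is the mean speed in m/s. With max_force (N) it stops when the force on the tool has changed by that much, and returns True; else False.
- r.movej(angles): joint-space move.
- command_gripper(opening, force=None): finger opening in m; force is the grip in N (None keeps the last); returns when the fingers have stopped.
- r.hold(seconds).
- r.solve_ik(position, orientation): joint angles nearest the present ones, or None.
- r.read_state(): the state.
- optics.get_image(name): name is "scene" or "top" or "wrist"; returns (picture, depth): 420x560x3 uint8, red, green, blue; 420x560 float32, m along the optical axis (not along the pixel's ray), 0 where there is no reading.
- optics.camera_model(name): a dict with "K" (3x3 intrinsics, pixels), "R" (3x3) and "t" (3): a world point X has camera coordinates R X + t; the wrist camera has in their place "tool_from_camera" (4x4, takes a point from camera to tool coordinates, whose origin is the TCP and whose axes are the flange's). Camera axes: x right, y down, z forward; pixel columns grow to the right and rows downward; lengths in m; the calibration is good to about 2 mm. A picture is of the moment at which its call begins: read the wrist's pose just before it. camera_model takes no time and is no camera call.
A pose or a line that the arm cannot do raises r.PlanningError and nothing moves.
- r.finish_job(): hands the job in; it is judged then, once.
The state is a dict: "time_s": time; "joint_positions": joint angles; "dq": joint speeds; "tau": joint torques, N m; "eef_pos": TCP position; "eef_rot": TCP orientation; "contact_force": force on the tool from outside, world axes, zero at the start; "torque": the same for the moment, N m; "grip_width": finger opening in m; "grip_force": force on a finger pad.
Only numpy, scipy, OpenCV 4.12 (cv2) and the standard library are available. Lean on these libraries where they do the work, as an engineer would, in place of code of your own. Each camera call takes 0.05 s, during which the arm holds its last target. There are 200 camera calls.

## Working session

There is one attempt and no reset: what is moved stays moved. The work goes in short steps, each a Python script; the robot and the scene stay as the last script left them, time stands still between calls to the robot, and variables do not carry over. Pictures are saved under pics/ and viewed, at most 10 in all, crops included, and the job is handed in when it is done.

```bash
mkdir -p pics; ls; python3 - <<'E'
from workcell import r, optics
import cv2, numpy as np
for n in ("top","scene"):
    im,d=optics.get_image(n); cv2.imwrite(f"pics/{n}0.png",im[:,:,::-1]); np.savez(f"{n}0.npz",im=im,d=d)
    m=optics.camera_model(n); print(n,m["K"].round(1).tolist(),m["R"].round(3).tolist(),m["t"].round(3).tolist())
print(optics.camera_model("wrist")); print(r.read_state(), r.tip_extent)
E
```

```text
pics
top [[512.8, 0.0, 284.2], [0.0, 512.8, 207.2], [0.0, 0.0, 1.0]] [[0.004, -1.0, 0.001], [-0.996, -0.004, -0.093], [0.093, -0.001, -0.996]] [0.041, 0.514, 1.21]
scene [[515.7, 0.0, 288.5], [0.0, 515.7, 220.9], [0.0, 0.0, 1.0]] [[0.304, 0.953, 0.013], [0.758, -0.233, -0.61], [-0.578, 0.195, -0.793]] [-0.177, -0.331, 1.88]
{'K': array([[365.08053738,   0.        , 287.40826472],
       [  0.        , 365.08053738, 212.03693666],
       [  0.        ,   0.        ,   1.        ]]), 'tool_from_camera': array([[ 5.61905824e-04, -9.55592319e-01, -2.94691370e-01,
         7.50548447e-02],
       [ 9.99999643e-01,  7.23017995e-04, -4.37762462e-04,
        -1.47798129e-03],
       [ 6.31389609e-04, -2.94691018e-01,  9.55592384e-01,
        -1.17488635e-01],
       [ 0.00000000e+00,  0.00000000e+00,  0.00000000e+00,
         1.00000000e+00]])}
{'time_s': 0.1, 'joint_positions': array([-1.41800852e+00,  3.42665973e-01,  1.52493116e+00, -7.12959513e-06,
        1.27542156e+00, -1.46020498e-01]), 'dq': array([ 0.00069267, -0.00316689, -0.00338556, -0.00049041, -0.00083578,
        0.00046984]), 'tau': array([ 2.35486863e-03, -4.34445941e+01, -2.46491557e+01, -1.92483694e-04,
        4.62464828e-03, -5.20100059e-06]), 'eef_pos': array([ 0.15450812, -0.50140045,  0.25568536]), 'eef_rot': array([ 9.88859538e-01,  1.48849940e-01, -5.82225782e-06, -7.13002020e-04]), 'contact_force': array([-1.07962597, -0.31528533, -0.44023616]), 'torque': array([-0.01959362, -0.03166828, -0.03082869]), 'grip_force': 0.0, 'grip_width': 0.08557078798934353} 0.025
```

View pics/top0.png

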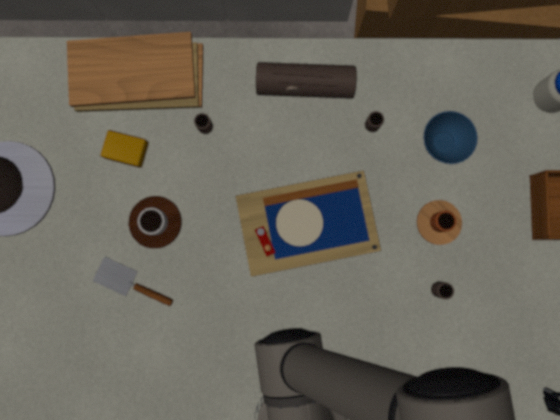

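View pics/scene0.png

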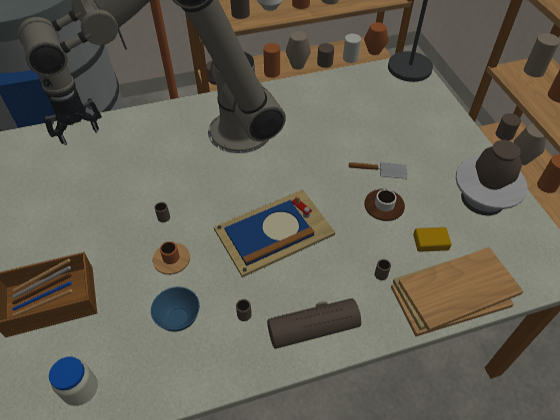

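The top view shows the jig with its pocket at about (299,222), the keeper at (264,240), the bat at (440,221), the spare at (155,221), and tubes at (375,121) and (443,290). In the scene view, the bat at (170,255) sits beyond the open end of the jig. The jig's +y runs to the left in the top image, and +x runs up, toward the fence.

```bash
cat > h.py <<'E'
import numpy as np, cv2
from workcell import r, command_gripper, optics
from scipy.spatial.transform import Rotation as Ro
def cam(name,st=None):
    m=optics.camera_model(name)
    if name!="wrist": return m["K"],m["R"].T,-m["R"].T@m["t"]
    st=st or r.read_state(); T=m["tool_from_camera"]; Rt=Ro.from_quat(st["eef_rot"]).as_matrix()
    return m["K"],Rt@T[:3,:3],st["eef_pos"]+Rt@T[:3,3]
def p2w(c,uv,z):
    K,R,o=c; uv=np.atleast_2d(uv); d=(R@np.linalg.inv(K)@np.c_[uv,np.ones(len(uv))].T).T
    return (o+d*((z-o[2])/d[:,2])[:,None])[:,:2]
def blobs(mask,amin=20):
    mask=cv2.morphologyEx(mask.astype(np.uint8),cv2.MORPH_CLOSE,np.ones((3,3),np.uint8))
    cs,_=cv2.findContours(mask,cv2.RETR_EXTERNAL,cv2.CHAIN_APPROX_NONE)
    return sorted([c[:,0,:] for c in cs if cv2.contourArea(c)>amin],key=len,reverse=True)
def fitcirc(P):
    A=np.c_[2*P,np.ones(len(P))]; s=np.linalg.lstsq(A,(P**2).sum(1),rcond=None)[0]
    return s[:2],np.sqrt(s[2]+s[0]**2+s[1]**2)
def down(yaw): # tool x axis at world angle yaw, z down
    return (Ro.from_euler("z",yaw)*Ro.from_euler("x",np.pi)).as_quat()
def rot(a): return np.array([[np.cos(a),-np.sin(a)],[np.sin(a),np.cos(a)]])
E
python3 - <<'E'
from h import *
a=np.load("top0.npz"); im=a["im"]; hsv=cv2.cvtColor(im,cv2.COLOR_RGB2HSV); c=cam("top")
for n,uv in dict(pocket=(299,222),bat=(425,221),chuck=(436,208),blue=(340,215),base=(245,230),fence=(320,187),red=(262,232),table=(300,310),peg=(266,243)).items(): print(n,hsv[uv[1],uv[0]],a["d"][uv[1],uv[0]])
cor=p2w(c,[(236,196),(363,172),(380,248),(252,275)],.016); print("base corners",cor.round(3), [np.linalg.norm(cor[i]-cor[i-1]).round(3) for i in range(4)])
print("pocket",p2w(c,[(299,222)],.024),"bat",p2w(c,[(440,222)],.008),"spare",p2w(c,[(155,222)],.008),"tubes",p2w(c,[(376,121),(443,290)],.03),"bowl",p2w(c,[(450,137)],.03))
E
```

```text
pocket [ 21  46 144] 1.234718
bat [ 14 140 126] 1.2472967
chuck [ 15 140 120] 1.2487266
blue [107 226  78] 1.2211561
base [ 20 107 119] 1.235435
fence [ 14 158  97] 1.2272491
red [  0  12 104] 1.2066699
table [ 30  21 122] 1.2351189
peg [  3 228 104] 1.2062036
base corners [[ 0.541  0.16 ]
 [ 0.601 -0.149]
 [ 0.417 -0.188]
 [ 0.351  0.12 ]] [np.float64(0.194), np.float64(0.315), np.float64(0.189), np.float64(0.314)]
pocket [[0.47805188 0.00750264]] bat [[ 0.48034587 -0.33578829]] spare [[0.47778234 0.35695029]] tubes [[ 0.72444084 -0.17938618]
 [ 0.31823368 -0.33221621]] bowl [[ 0.68554051 -0.35840367]]
```

```bash
python3 - <<'E'
from h import *
r.reach([.53,-.13,.30],down(0.0)); r.hold(.3)
st=r.read_state(); im,d=optics.get_image("wrist"); cv2.imwrite("pics/w1.png",im[:,:,::-1]); np.savez("w1.npz",im=im,d=d,p=st["eef_pos"],q=st["eef_rot"]); print(st["time_s"],st["eef_pos"],st["joint_positions"].round(2),st["contact_force"])
E
```

```text
2.3167 [ 0.52987991 -0.13046214  0.29996101] [-0.38  0.35  1.39 -0.    1.4   1.19] [-0.48236649  0.58374833  0.22536984]
```

View pics/w1.png

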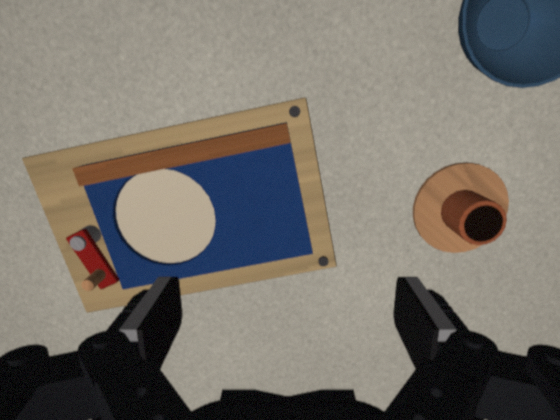

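The wrist view shows the pocket at (165,216), the fence's inner edge running from about (85,184) to (290,144), the keeper peg top near (90,284) and the pivot near (78,243). The bat disc is at (462,207) and its chuck top at (484,224).

```bash
cat > m.py <<'E'
from h import *
a=np.load("w1.npz"); im=a["im"]; hsv=cv2.cvtColor(im,cv2.COLOR_RGB2HSV).astype(int); c=cam("wrist",dict(eef_pos=a["p"],eef_rot=a["q"]))
H,S,V=[hsv[...,i] for i in range(3)]
roi=np.zeros(H.shape,bool); roi[90:320,15:345]=1
blue=(H>95)&(H<125)&(S>150)&roi
b=blobs(blue)[0]; hull=cv2.convexHull(b.astype(np.int32))
# pocket: non-blue pale inside
cr=im[160:270,110:222]; pm=np.zeros(H.shape,bool); pm[150:275,105:225]=1
pm&=(S<90)&(V>120); pk=blobs(pm)[0]
hp=cv2.convexHull(pk.astype(np.int32))[:,0]; W=p2w(c,pk,.024)
ctr,R=fitcirc(W); print("pocket @24",ctr,R, "@30",*fitcirc(p2w(c,pk,.030)))
# fence inner top edge: orange->blue boundary per column
g=[]
for u in range(110,280,4):
    col=blue[:,u]; v=np.argmax(col); g.append((u,v-.5))
P=p2w(c,g,.034); l=cv2.fitLine(P.astype(np.float32),cv2.DIST_HUBER,0,.001,.001).ravel(); 
if l[1]<0:l[:2]*=-1
yf=np.arctan2(-l[0],l[1]); n=rot(yf)@[1,0]; print("fence yaw",np.degrees(yf),"dist to pocket",(l[2:]-ctr)@n)
# base outline
base=(S>60)&roi; base[:, :]&=True
bb=blobs(base)[0]; q=cv2.approxPolyDP(cv2.convexHull(bb.astype(np.int32)),8,True)[:,0]; print("quad",q.tolist()); Q=p2w(c,q,.016); print(Q.round(4).tolist(),[np.linalg.norm(Q[i]-Q[i-1]).round(4) for i in range(len(Q))])
# bat
br=np.zeros(H.shape,bool); br[150:265,400:520]=1
bm=blobs(br&(S>100))[0]; rect=bm; print("bat mask bbox",bm.min(0),bm.max(0))
left=bm[bm[:,0]<455]; print("bat disc (left arc)",*fitcirc(p2w(c,left,.008)))
dk=blobs(br&(V<60))[0]; print("dark",dk.mean(0),*fitcirc(p2w(c,dk,.058)))
red=blobs(roi&((H<6)|(H>174))&(S>180))[0]; print("red",red.min(0),red.max(0),p2w(c,cv2.boxPoints(cv2.minAreaRect(red.astype(np.int32))),.043).round(4).tolist())
vis=cv2.resize(im[140:330,15:345,::-1],None,fx=2.4,fy=2.4,interpolation=cv2.INTER_CUBIC); cv2.imwrite("pics/c1.png",vis)
E
python3 m.py
```

```text
pocket @24 [0.47677645 0.00929913] 0.05520298004640545 @30 [0.47872446 0.00718795] 0.05436113966219246
fence yaw 43.03251 dist to pocket 0.00016547273208910378
quad [[305, 98], [335, 266], [179, 319], [86, 311], [23, 158]]
[[0.6059, -0.1474], [0.4125, -0.1863], [0.3389, 0.0083], [0.3505, 0.1242], [0.5429, 0.1622]] [np.float64(0.3159), np.float64(0.1972), np.float64(0.208), np.float64(0.1164), np.float64(0.1961)]
bat mask bbox [414 163] [507 251]
bat disc (left arc) [ 0.48272216 -0.33046598] 0.05358100188705892
dark [483.01 223.04] [ 0.48128254 -0.33232306] 0.018775081842290924
red [ 67 230] [117 287] [[0.459, 0.1138], [0.4723, 0.0928], [0.4091, 0.0635], [0.3945, 0.0851]]
```

View pics/c1.png

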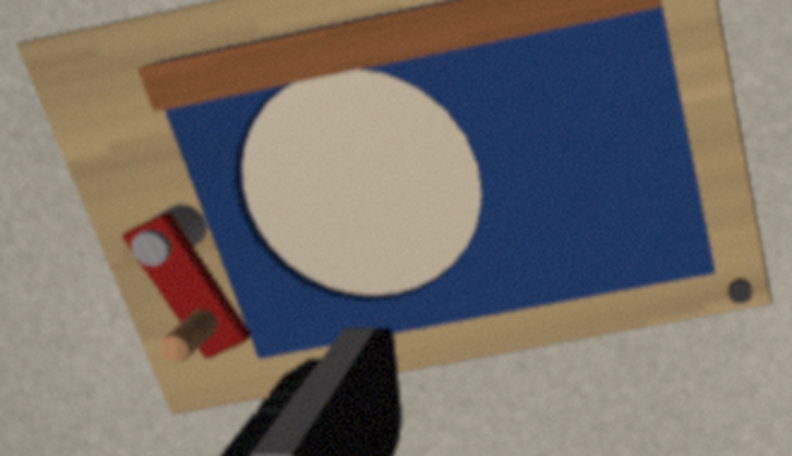

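Positions agree with the given sizes: the base measures 316 x 197 mm against 320 x 200. The jig yaw is 11.35° and its origin is at about (0.475, 0.003). The true pocket is offset by about (+3, +5.5) mm, and the bat is at (0.482, -0.3315). Next I pick the bat and land it.

```bash
cat >> h.py <<'E'
YAW=np.radians(11.35); O=np.array([.475,.0029]); Q=down(YAW)
def J(x,y,z): return np.r_[O+rot(YAW)@[x,y],z]
def inj(p): return np.r_[rot(-YAW)@(np.asarray(p)[:2]-O),p[2]]
def F(n=1):
    s=r.read_state(); f=s["contact_force"]; return np.r_[rot(-YAW)@f[:2],f[2]]
def pr(t=""):
    s=r.read_state(); print(t,"t%.1f"%s["time_s"],"jig mm",(inj(s["eef_pos"])*1e3).round(1),"F",F().round(1),"grip %.4f %.1f"%(s["grip_width"],s["grip_force"]),flush=True)
E
python3 - <<'E'
from h import *
B=np.array([.482,-.3315])
r.reach(np.r_[B,.13],Q); print(r.move_straight(np.r_[B,.042],speed=.08,max_force=6)); pr("down")
command_gripper(.045,25); pr("grip")
r.move_straight(np.r_[B,.115],speed=.1); r.hold(.2); pr("lift")
r.move_straight(J(-.009,-.088,.115),speed=.15)
r.move_straight(J(-.009,-.088,.080),speed=.06); r.hold(.2); pr("above")
print(r.move_straight(J(-.009,-.088,.070),speed=.01,max_force=3)); pr("landed")
r.hold(.3);pr("landed")
s=r.read_state();im,d=optics.get_image("wrist"); cv2.imwrite("pics/w2.png",im[:,:,::-1]); np.savez("w2.npz",im=im,d=d,p=s["eef_pos"],q=s["eef_rot"])
E
```

```text
False
down t4.7 jig mm [ -58.7 -329.5   42.6] F [0.2 0.7 0.1] grip 0.0854 0.0
grip t5.1 jig mm [ -58.7 -329.6   42.6] F [-1.1  0.1  4.2] grip 0.0494 26.0
lift t6.2 jig mm [ -59.2 -329.   114.2] F [-0.4  0.2 -1.2] grip 0.0493 26.2
above t8.9 jig mm [ -8.8 -88.1  80.4] F [ 0.6 -0.2 -2.1] grip 0.0497 26.2
True
landed t9.7 jig mm [ -9.1 -88.   71.8] F [ 0.2 -0.3  4.1] grip 0.0492 26.6
landed t10.0 jig mm [ -9.1 -88.   71.7] F [ 1.2 -1.5  5.7] grip 0.0495 26.6
```

View pics/w2.png

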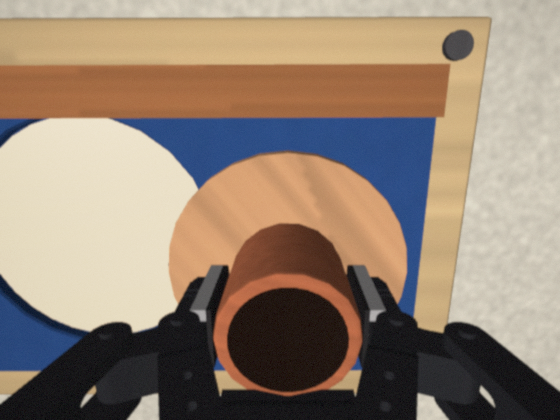

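The bat lies flat on the board, with the fence edge at row 118 and the bat's top edge at row 152, leaving a gap of about 14 mm. The pocket is to the left. Next I move it to the fence.

```bash
python3 - <<'E'
from h import *
p=inj(r.read_state()["eef_pos"]); z=p[2]+.0002
r.move_straight(J(p[0]+.004,p[1],z),speed=.015); pr("slid 4")
print(r.move_straight(J(p[0]+.030,p[1],z),speed=.012,max_force=4)); pr("fence?")
r.hold(.2); pr()
E
```

```text
slid 4 t10.5 jig mm [ -5.8 -87.7  71.6] F [-3.1 -0.3  4.4] grip 0.0494 26.6
True
fence? t11.6 jig mm [  5.2 -88.   71.6] F [-2.2 -1.2  5.8] grip 0.0496 26.6
 t11.8 jig mm [  5.2 -88.   71.7] F [-2.  -1.7  4.6] grip 0.0494 26.7
```

```bash
cat >> h.py <<'E'
def FF(n=6):
    v=[]
    for _ in range(n): r.hold(.03); v.append(F())
    return np.mean(v,0)
E
python3 - <<'E'
from h import *
s=inj(r.read_state()["eef_pos"]); x,y,z=s[0]+.0003,s[1],s[2]
steps=[.01]*8+[.0015]*14
for k,dy in enumerate(steps):
    y+=dy; hit=r.move_straight(J(x,y,z),speed=.03 if dy>.005 else .015,max_force=9); f=FF(); pr(f"{k} {hit} mean {f.round(1)} cmd {x*1e3:.1f} {y*1e3:.1f} {z*1e3:.1f}")
    if f[2]<0 or (y>-.012 and f[1]<-6): break
    if abs(f[0])>12 or hit: print("stop"); break
    x+=np.clip(.00012*(3+f[0]),-.0008,.0005)
    z-=np.clip(.00006*(4-f[2]),-.0003,.0002)
E
```

```text
0 False mean [-3.3 -1.8  5. ] cmd 5.5 -78.0 71.7 t12.4 jig mm [  5.3 -78.   71.7] F [-3.2 -1.3  4.1] grip 0.0496 26.7
1 False mean [-4.  -2.2  5. ] cmd 5.4 -68.0 71.7 t13.1 jig mm [  5.2 -68.   71.7] F [-3.8 -2.3  5.3] grip 0.0494 26.7
2 False mean [-3.6 -1.9  5. ] cmd 5.3 -58.0 71.8 t13.8 jig mm [  5.2 -58.   71.8] F [-3.4 -2.1  5. ] grip 0.0491 26.6
3 False mean [-3.4 -1.5  5.1] cmd 5.2 -48.0 71.9 t14.5 jig mm [  5.2 -47.9  71.8] F [-3.2 -1.2  4.7] grip 0.0497 26.6
4 False mean [-2.9 -1.5  4.6] cmd 5.2 -38.0 71.9 t15.2 jig mm [  5.1 -37.9  71.9] F [-2.7 -2.2  4.4] grip 0.0492 26.6
5 False mean [-3.4 -1.8  4.3] cmd 5.2 -28.0 72.0 t15.9 jig mm [  5.1 -28.   71.9] F [-3.1 -0.9  3.9] grip 0.0491 26.6
6 False mean [-3.1 -1.5  4.1] cmd 5.1 -18.0 72.0 t16.5 jig mm [  5.1 -17.9  72. ] F [-3.3 -1.2  4. ] grip 0.0494 26.6
7 False mean [-3.3 -1.5  4.2] cmd 5.1 -8.0 72.0 t17.2 jig mm [ 5.1 -7.9 72. ] F [-3.6 -2.3  4.6] grip 0.0495 26.6
8 False mean [-3.4 -3.2  3.8] cmd 5.1 -6.5 72.0 t17.7 jig mm [ 5.1 -6.7 72. ] F [-3.5 -3.7  4.7] grip 0.0496 26.6
9 False mean [-3.4 -3.6  3.6] cmd 5.0 -5.0 72.0 t18.1 jig mm [ 5.1 -5.1 72. ] F [-3.4 -3.2  5. ] grip 0.0496 26.6
10 False mean [-2.3 -3.1  3.7] cmd 5.0 -3.5 72.0 t18.6 jig mm [ 5.1 -3.5 72. ] F [-1.9 -2.7  3. ] grip 0.0496 26.6
11 False mean [-2.4 -2.9  3.9] cmd 5.1 -2.0 72.0 t19.0 jig mm [ 5.1 -2.  72. ] F [-1.9 -3.2  3.8] grip 0.0492 26.6
12 False mean [-2.8 -2.6  4.1] cmd 5.1 -0.5 72.0 t19.5 jig mm [ 5.1 -0.4 71.9] F [-2.7 -3.   4.7] grip 0.0496 26.6
13 False mean [-2.  -2.   3.4] cmd 5.2 1.0 72.0 t19.9 jig mm [ 5.2  1.1 71.9] F [-1.9 -1.7  3.9] grip 0.0492 26.5
14 False mean [-0.4  0.3 -2.2] cmd 5.3 2.5 71.9 t20.4 jig mm [ 5.2  2.8 71.7] F [-0.4 -0.2 -2. ] grip 0.0493 26.2
```

Fz has dropped to just the bat's weight, so the bat is free over the pocket. I nudge it in 0.8 mm, follow it down, and release.

```bash
python3 - <<'E'
from h import *
s=inj(r.read_state()["eef_pos"]); x,y,z=s[0]-.0003,s[1]+.0008,s[2]
r.move_straight(J(x,y,z-.0005),speed=.01,max_force=6)
print(r.move_straight(J(x,y,z-.009),speed=.012,max_force=4)); pr("lowered"); print(FF())
command_gripper(.062); r.hold(.2); pr("open")
e=inj(r.read_state()["eef_pos"]); r.move_straight(J(e[0],e[1],.15),speed=.12); command_gripper(.085)
p=[0.53,.045,.30]; r.reach(p,down(0.)); r.hold(.2)
s=r.read_state(); c=cam("wrist",s); im,d=optics.get_image("wrist"); cv2.imwrite("pics/w3.png",im[:,:,::-1]); np.savez("w3.npz",im=im,d=d,p=s["eef_pos"],q=s["eef_rot"]); pr("view")
E
```

```text
True
lowered t21.2 jig mm [ 4.8  3.6 65.8] F [-0.8  0.4  4.9] grip 0.0495 26.9
[-0.66357099  0.2097247   4.84025793]
open t21.8 jig mm [ 4.1  3.8 65.2] F [ 0.1  0.2 -0.4] grip 0.0621 0.0
view t24.0 jig mm [ 61.6  30.3 298.7] F [-0.9 -0.5  0.5] grip 0.0847 0.0
```

View pics/w3.png

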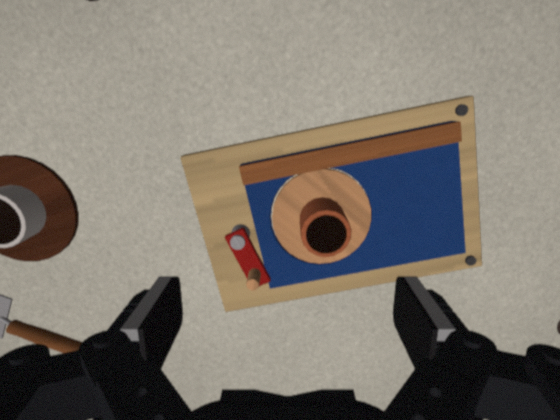

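The bat looks concentric in the pocket, and lowering stopped after 6 mm, so it is seated. The pivot is at pixel (237,243) and the peg top at (254,285). I'll close the keeper by pushing the peg along its arc with the fingers shut.

```bash
python3 - <<'E'
from h import *
a=np.load("w3.npz"); c=cam("wrist",dict(eef_pos=a["p"],eef_rot=a["q"]))
pv=inj(np.r_[p2w(c,[(237,243)],.043)[0],0]); pg=inj(np.r_[p2w(c,[(254,285)],.071)[0],0]); print(pv,pg)
th=np.arctan2(-(pg[1]-.1),-(pg[0])); print("theta",th,np.hypot(pg[0],pg[1]-.1))
def pose(t,off,z):
    p=np.array([0,.1])+.042*np.array([-np.cos(t),-np.sin(t)])-off*np.array([np.sin(t),-np.cos(t)])
    return J(p[0],p[1],z),down(YAW+t-np.pi/2+np.pi)
t0=np.clip(th,0,.25)
command_gripper(0.0); p,q=pose(t0,.032,.15); r.reach(p,q); pr("above")
print(r.move_straight(pose(t0,.032,.075)[0],speed=.08,max_force=6)); pr("low")
for t in np.r_[t0,np.linspace(t0,1.571,9)[1:]]:
    hit=r.move_straight(*pose(t,.018,.075),speed=.04,max_force=8); pr(f"{t:.2f} {hit}")
    if hit: break
E
```

```text
[-0.00281598  0.10127925  0.        ] [-0.04232405  0.08864483  0.        ]
theta 0.2621185291781858 0.043820827436411205
above t26.4 jig mm [-48.1 120.5 150.3] F [0.  0.2 0.3] grip -0.0000 0.0
False
low t27.5 jig mm [-48.3 120.6  75.3] F [ 0.  -0.3  1. ] grip -0.0001 0.0
0.25 False t28.0 jig mm [-45.1 106.8  75. ] F [-0.1  0.  -1.7] grip -0.0001 0.0
0.42 False t28.3 jig mm [-45.7  99.5  75. ] F [1.1 0.5 0.3] grip -0.0003 0.0
0.58 False t28.7 jig mm [-44.9  92.1  75. ] F [0.2 0.3 0.5] grip -0.0002 0.0
0.75 False t29.0 jig mm [-43.   84.8  75. ] F [ 0.2 -0.4 -1.1] grip -0.0002 0.0
0.91 False t29.4 jig mm [-39.9  78.   75. ] F [-1.1 -0.4  0.1] grip 0.0001 0.0
1.08 False t29.7 jig mm [-35.7  71.7  75. ] F [ 0.1  0.3 -0.3] grip -0.0001 0.0
1.24 False t30.1 jig mm [-30.6  66.2  75. ] F [-0.1 -0.5 -0.9] grip 0.0003 0.0
1.41 False t30.4 jig mm [-24.7  61.7  75. ] F [-0.3 -0.3  0.4] grip 0.0002 0.0
1.57 False t30.7 jig mm [-18.2  58.2  74.9] F [-0.1 -0.1 -0.2] grip 0.0000 0.2
```

```bash
python3 - <<'E'
from h import *
e=inj(r.read_state()["eef_pos"])
print(r.move_straight(J(e[0]+.014,e[1],e[2]),speed=.015,max_force=5)); pr("push")
e=inj(r.read_state()["eef_pos"])
r.move_straight(J(e[0]-.025,e[1]+.004,e[2]),speed=.06); r.move_straight(J(e[0]-.025,e[1]+.004,.18),speed=.12)
r.reach([.53,.045,.30],down(0.)); r.hold(.2)
s=r.read_state(); im,d=optics.get_image("wrist"); cv2.imwrite("pics/w4.png",cv2.resize(im[80:330,170:500,::-1],None,fx=2.4,fy=2.4)); pr()
E
```

```text
True
push t31.0 jig mm [-18.4  58.3  74.5] F [-0.7  0.5  0.4] grip 0.0000 0.0
 t35.7 jig mm [ 62.2  30.5 300. ] F [ 0.4  0.1 -0.1] grip -0.0003 0.0
```

View pics/w4.png

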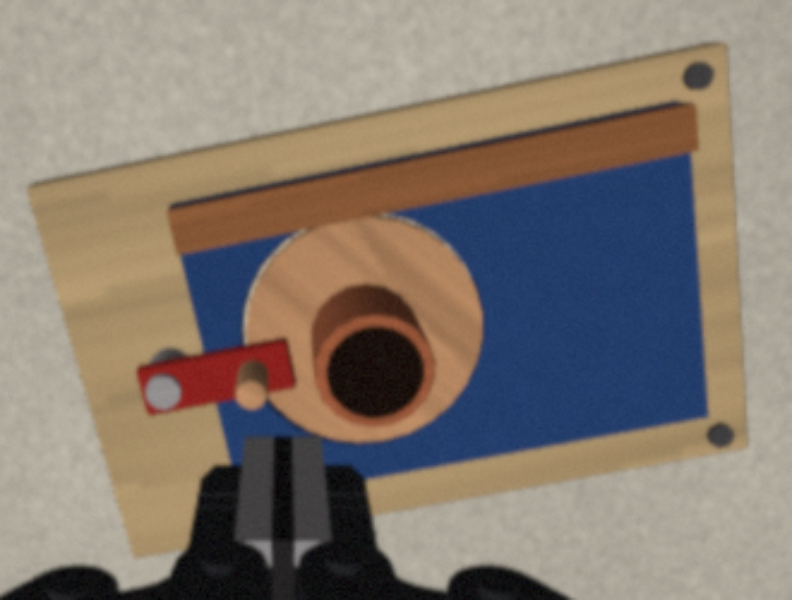

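The keeper lies over the bat's edge, parallel to the fence (10.6° against 11.2° in the image), so it is at its stop. The bat is seated and the arm is clear.

```bash
python3 -c "
from workcell import r
print(r.finish_job())"
```

```text
the job is handed in; nothing more can be done
None
```

I slid the bat along the fence until it dropped into the pocket, swung the keeper closed over its edge, let go and handed the job in at about 36 s. The last picture showed all of this in place, but the hand-in call returned no verdict.

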